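Transfer an optic hanger over the end stops to the next drying rail

TASK

Lift the optic hanger over the end stop of its rail, take it across the gap over the end stop of the next rail, to the right, and let it down onto that rail just behind the stop. Then slide it along until it meets the stop collar, press it lightly but distinctly against the collar for a moment without shifting the collar, and leave it hanging there, touching the collar. Be gentle: never force the hanger hard against the rails.

Things in the scene. Friction and masses are not known exactly. Their poses are not given: they have to be found in the camera images.
- rail_a: Left rail, where the hanger starts: level steel bar 10 mm wide, 10 mm high, top 170 mm above the worktop. Origin on the worktop below the bar's free end; the bar runs 125 mm along this body's +y to its post. At the free end (y = 0 to 5 mm) an end stop as wide as the bar rises 10 mm above the bar's top; at the post a clamp rises 4 mm. Both bars are springy: they give about 1 mm per 1 to 3 N near the free end, less near the post.
- rail_b: Next rail, right of rail_a, nearly in line (within 15 mm and 0.1 rad; gap 48 to 75 mm between free ends). Same bar, top 170 mm above the worktop. Origin on the worktop below the free end; the bar runs 170 mm along this body's -y to its post. End stop at the free end (y = 0 to -5 mm), as wide as the bar, 10 mm above its top.
- hanger_grip (a point): Centre of the hanger's grip block: grey, 14 mm along x, 20 mm along y, 38 mm high, upright. Axes: y along the rail, z up. The hanger (0.1 to 0.2 kg) is a closed steel loop round the rail below this block, and below the loop hangs a round 48 mm lens holder, its lowest point 138 mm below this point.
- hanger_loop (a point): Middle of the underside of the loop's roof, 39 mm below hanger_grip; it rests on the bar's top. Loop 24 mm long along the rail (12 mm either side), 28 mm across outside. Opening 18 mm across, 34 mm high: on a rail it can rise 24 mm before its lower bar meets the rail, and must rise over 10 mm to pass an end stop. It can leave a rail only endwise.
- rail_b_start (a point): Top of rail_b's bar 35 mm behind its free end, where the hanger is let down. Farther along, a stop collar (aluminium, black thumbscrew, 26 mm wide, 14 mm long, 12 mm above the bar's top) is clamped round the bar, its near face anywhere 85 to 121 mm from the free end; its place is not measured: find it by touch. It slips if pushed with more than about 14 N.

How it is judged:
On the way, in this order (a step that is already met when the one before it is completed fails the run):
1. the hanger has been lifted over the end stop and is clear of the first rail (y of hanger_grip in the frame of rail_a below -0.01 m and z of hanger_grip in the frame of rail_a above 0.212 m), for 0.05 s.
2. the hanger hangs on the next rail just behind its end stop (first 70 mm) (y of hanger_grip in the frame of rail_b between -0.07 and -0.014 m and z of hanger_grip in the frame of rail_b below 0.2115 m and contact force between hanger and rail_b above 0.3 N), for 0.1 s.
3. the hanger has been slid along the rail and is pressed lightly against the collar (more than 1.5 N) (contact force between hanger and collar above 1.5 N and z of hanger_grip in the frame of rail_b below 0.213 m), for 0.2 s.
At the end, for the whole second after the job is handed in: the hanger hangs at rest and released from the next rail, upright within 7 degrees, its loop within 3 mm of the stop collar, the collar still where it was (within 3 mm) (y of hanger_grip in the frame of collar between 0.016 and 0.022 m and z of hanger_grip in the frame of rail_b between 0.2065 and 0.2115 m and angle between hanger_grip's own z axis and vertical below 0.12 rad and linear speed of hanger below 0.02 m/s); the robot touches nothing.
It fails at once if the stop collar is shifted by more than 3 mm (distance of collar from where it was at the start of the episode above 0.003 m).
It fails at once if the hanger is forced against the first rail with more than 20 N (contact force between hanger and rail_a above 20 N).
It fails at once if the hanger is forced against the next rail or its collar with more than 20 N (contact force between hanger and rail_b above 20 N).
It fails at once if the hanger is dropped (height (world z) of hanger_grip below 0.19 m).
It also fails if it takes over 54 s, if anything falls off the work surface, if the arm or the gripper's body presses on something with over 40 N, if the wrist force passes 120 N, or if a joint passes its speed limit or range.

ROBOT

A 6-joint arm with a two-finger parallel gripper is mounted at the origin on the work surface; the furniture and walls round the work are solid. World frame = base frame: x ahead of the robot, y to its left, z up, the work surface at z = 0. Lengths are in m, angles in rad, forces in N, time in s.
With the tool pointing down it reaches from about 0.2 to 0.875 m from the base axis. Payload 3.4 kg.
Tool frame: the origin (TCP) lies between the finger pads; the fingertips stand 25 mm ahead of it and the grasp point (between the pads) lies 6 mm ahead of it (r.nose_length is the z of the fingertips in the tool frame, in m); z points along the fingers, y is the line along which they close (so a half turn about z gives the same grasp; the last joint's range is limited). The gripper opens to 94 mm and grips with 3 to 60 N. Pads are 16 mm wide; open, the fingers measure 119 mm over their backs; the gripper's body (75 mm by 177 mm) begins 78 mm behind the grasp point.
Start: joints at [-0.121, 0.276, 1.505, -0, 1.361, -0.121], TCP at [0.575, -0, 0.23] pointing down, gripper open.
Joint ranges: [-2.89, 2.89], [-0.75, 2.08], [0.22, 2.7], [-1.18, 4.32], [0.11, 2.71], [-2.7, 2.7]. Speed limits (rad/s): [2.57, 2.57, 3.14, 3.14, 3.14, 3.14].

INTERFACE

Orientations are given as a unit quaternion [w, x, y, z].
In Python, from plant import r, gripper_to, inverse_kinematics, vision, models, telemetry gives the robot as it stands. Calls block until the motion is done:
- r.move_to(position, orientation): joint-space move of the TCP to a pose.
- r.move_l(position, rot=None, vel=0.15, guard=None): straight line of the TCP; rot=None keeps the orientation; vel is the mean speed in m/s. With guard (N) it stops when the force on the tool has changed by that much, and returns True; else False.
- r.movej(angles): joint-space move.
- gripper_to(opening, f_grip=None): finger opening in m; f_grip is the grip in N (None keeps the last); returns when the fingers have stopped.
- r.hold(seconds).
- inverse_kinematics(position, orientation): joint angles nearest the present ones, or None.
- vision.snapshot(name): name is "scene" or "side" or "wrist"; returns the picture (420x560x3 uint8, red, green, blue); there is no depth.
- vision.get_calibration(name): a dict with "fx", "fy", "cx", "cy" (pixels), "D" ([k1, k2, p1, p2, k3] as OpenCV has them; the pictures are not rectified), "position" and "orientation" of the camera in the world. Camera axes: x right, y down, z forward; pixel columns grow to the right and rows downward; lengths in m; the calibration is good to about 2 mm. A picture is of the moment at which its call begins: read the wrist's pose just before it. get_calibration takes no time and is no camera call; for the wrist camera it gives the pose at the moment of the call.
A pose or a line that the arm cannot do raises r.PlanningError and nothing moves.
- r.sign_off(): hands the job in; it is judged then, once.
Trained networks look in the newest picture that a camera, given by its name, has taken for a name from the list of things; names that differ only in an ending like _2 or _b are one class to them, and where a whole thing is asked for, a point or a joint stands for the part that bears it (a point fixed in the world has none). Each returns a list of dicts, best first, with "score" (0 to 1); they miss things now and then, are a little off and sometimes report something else, mostly with a low value. They report only what shows in the picture. A call takes as long as a camera call.
- models.boxes_of(thing, camera): "at" ([x, y, z] in m, in world coordinates, good to about 4 mm: the middle of the surface that is visible of it).
- models.regions_of(thing, camera): "pixels" (420x560 bool, what is visible of it).
- models.mark_of(thing, camera): "at" ([x, y, z] in m, in world coordinates, good to about 4 mm: a listed point, or the origin of a listed thing).
Readings, each from a call of its own:
- telemetry.current_t(): time.
- telemetry.current_joints(): joint angles.
- telemetry.current_dq(): joint speeds.
- telemetry.current_joint_efforts(): joint torques, N m.
- telemetry.current_ee_pos(): TCP position.
- telemetry.current_tool_rot(): TCP orientation.
- telemetry.current_wrist_force(): force on the tool from outside, world axes, zero at the start.
- telemetry.current_torque(): the same for the moment, N m.
- telemetry.current_opening(): finger opening in m.
- telemetry.current_finger_force(): force on a finger pad.
Only numpy, scipy, OpenCV 4.12 (cv2) and the standard library are available. Lean on these libraries where they do the work, as an engineer would, in place of code of your own. Each camera call takes 0.05 s, during which the arm holds its last target. There are 200 camera calls.

## Working session

There is one attempt and no reset: what is moved stays moved. The work goes in short steps, each a Python script; the robot and the scene stay as the last script left them, time stands still between calls to the robot, and variables do not carry over. Pictures are saved under pics/ and viewed, at most 10 in all, crops included, and the job is handed in when it is done.

```bash
ls; mkdir -p pics; python3 - <<'E'
from plant import r, vision, models, telemetry
import cv2
import numpy as np
ims=[]
for c in ("scene","side"):
    im=vision.snapshot(c); ims.append(im)
    k=vision.get_calibration(c); print(c,np.round(k["position"],3),np.round(k["orientation"],3),k["fx"])
    for n in ("rail_a","rail_b","hanger_grip","hanger_loop","rail_b_start"):
        for d in models.mark_of(n,c)[:2]: print(c,n,np.round(d["at"],4),round(d["score"],2))
    cv2.imwrite(f"pics/{c}0.png",im[:,:,::-1])
print(telemetry.current_t(),telemetry.current_wrist_force(),telemetry.current_tool_rot())
E
```

```text
pics
scene [ 0.199 -0.374  0.561] [-0.49   0.841 -0.2    0.109] 411.25714668845404
scene hanger_grip [0.4882 0.3744 0.2141] 0.9
scene hanger_loop [0.4849 0.3725 0.1701] 0.8
scene rail_b_start [0.5046 0.2224 0.1693] 0.8
side [ 0.066 -0.394  0.557] [-0.501  0.817 -0.239  0.156] 538.3940026126721
side hanger_grip [0.4859 0.3761 0.2096] 0.79
side hanger_loop [0.4853 0.3749 0.1697] 0.81
side rail_b_start [0.5092 0.2159 0.1713] 0.91
0.6 [ 0.90018871 -0.23812889  0.05795189] [6.37434218e-05 7.07109698e-01 7.07103860e-01 3.75933406e-05]
```

View pics/scene0.png

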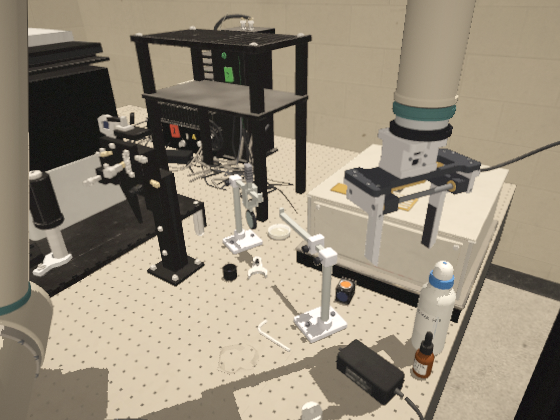

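View pics/side0.png

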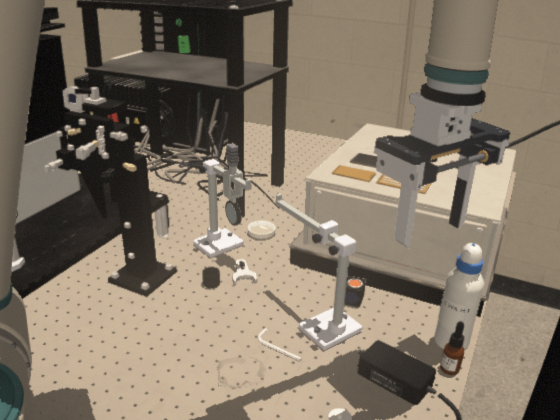

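Both pictures show the hanger (scene ~ (250,190), side ~ (233,180)) on the left rail, with rail_b running from about (280,200) to (345,245) in the side view. A black shelf leg stands behind the hanger and a black column to its left. I'll check the clearances, then look from above with the wrist camera.

```bash
cat > h.py <<'E'
from plant import r, gripper_to, inverse_kinematics, vision, models, telemetry
import cv2, numpy as np
from scipy.spatial.transform import Rotation as R
def rot(q): return R.from_quat(np.roll(q,-1))
def on_plane(k,px,z):
    K=np.array([[k["fx"],0,k["cx"]],[0,k["fy"],k["cy"]],[0,0,1]])
    u=cv2.undistortPoints(np.array(px,float).reshape(-1,1,2),K,np.array(k["D"]))[:,0]
    d=rot(k["orientation"]).apply(np.c_[u,np.ones(len(u))]); p=np.array(k["position"])
    return p+d*((z-p[2])/d[:,2])[:,None]
def down(yaw):  # tool down, fingers close along world x rotated by yaw
    q=(R.from_euler("z",yaw)*R.from_quat([.70710678,.70710678,0,0])).as_quat()
    return np.roll(q,1)
T=telemetry
def st(m=""): print(m,"t",round(T.current_t(),2),"p",np.round(T.current_ee_pos(),4),"F",np.round(T.current_wrist_force(),2),"op",round(T.current_opening(),4))
E
python3 - <<'E'
from h import *
k=vision.get_calibration("side")
print("feet",on_plane(k,[[140,285],[240,200],[280,190]],0).round(3))
k2=vision.get_calibration("scene")
print("feet scene",on_plane(k2,[[175,268],[262,218],[300,200]],0).round(3))
print("rail_b side",on_plane(k,[[278,199],[345,243]],.175).round(3))
print("rail_b scene",on_plane(k2,[[282,212],[328,250]],.175).round(3))
# shelf height: near-leg top pixel in scene, x,y from foot
f=on_plane(k2,[[262,218]],0)[0]
for z in (.2,.3,.35,.4,.45,.5): print(z,on_plane(k2,[[258,108],[258,60]],z).round(2).tolist())
w=vision.get_calibration("wrist"); print("wrist cam in tool",rot(T.current_tool_rot()).inv().apply(np.array(w["position"])-T.current_ee_pos()).round(3),(rot(T.current_tool_rot()).inv()*rot(w["orientation"])).as_rotvec().round(2),w["fx"])
for c in ("scene","side"):
    vision.snapshot(c)
    for n in ("rail_a","rail_b"):
        for d in models.regions_of(n,c)[:3]:
            ys,xs=np.nonzero(d["pixels"]); print(c,n,d["score"],xs.min(),xs.max(),ys.min(),ys.max())
E
```

```text
feet [[0.299 0.378 0.   ]
 [0.619 0.579 0.   ]
 [0.729 0.576 0.   ]]
feet scene [[0.308 0.403 0.   ]
 [0.572 0.516 0.   ]
 [0.713 0.56  0.   ]]
rail_b side [[0.499 0.244 0.175]
 [0.502 0.082 0.175]]
rail_b scene [[0.499 0.242 0.175]
 [0.509 0.093 0.175]]
0.2 [[0.72, 0.85, 0.2], [1.08, 1.68, 0.2]]
0.3 [[0.57, 0.51, 0.3], [0.83, 1.11, 0.3]]
0.35 [[0.5, 0.34, 0.35], [0.71, 0.83, 0.35]]
0.4 [[0.43, 0.17, 0.4], [0.59, 0.54, 0.4]]
0.45 [[0.36, 0.0, 0.45], [0.47, 0.26, 0.45]]
0.5 [[0.29, -0.17, 0.5], [0.35, -0.03, 0.5]]
wrist cam in tool [ 0.083 -0.001 -0.156] [-0.22 -0.22  1.56] 338.6372499939901
scene rail_a 0.79 279 345 208 342
scene rail_a 0.7 221 262 175 254
scene rail_b 0.79 279 345 208 342
scene rail_b 0.7 221 262 175 254
side rail_a 0.59 195 250 161 256
side rail_b 0.59 195 250 161 256
```

```bash
python3 - <<'E'
from h import *
r.move_to([0.49,0.24,0.36],down(0)); st()
k=vision.get_calibration("wrist"); im=vision.snapshot("wrist"); cv2.imwrite("pics/w1.png",im[:,:,::-1])
for n in ("rail_a","rail_b","hanger_grip","hanger_loop","rail_b_start"):
    for d in models.mark_of(n,"wrist")[:3]: print(n,np.round(d["at"],4),round(d["score"],2))
import pickle; pickle.dump(k,open("k1.pkl","wb"))
E
```

```text
t 2.0 p [0.4902 0.2391 0.3592] F [-0.34  0.5   0.23] op 0.0942
hanger_grip [0.4871 0.3755 0.208 ] 0.69
hanger_loop [0.4811 0.3738 0.1665] 0.55
```

View pics/w1.png

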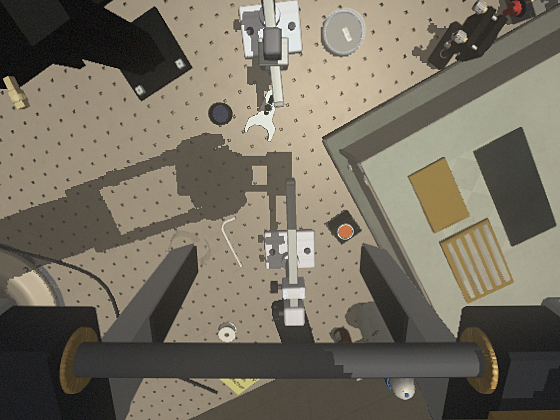

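The view has world +y up. Hanger is at about (272,45), rail_a's free end at (279,105), rail_b's free end at (290,180), and the collar with its black screw near (290,288).

```bash
python3 - <<'E'
from h import *
import pickle; k=pickle.load(open("k1.pkl","rb"))
im=cv2.imread("pics/w1.png")
a=cv2.resize(im[0:120,220:330],None,fx=5,fy=5,interpolation=cv2.INTER_CUBIC)
b=cv2.resize(im[170:330,240:350],None,fx=3.7,fy=3.7,interpolation=cv2.INTER_CUBIC)
c=np.zeros((600,795,3),np.uint8); c[:,:390]=a[:,100:490]; c[:592,395:795]=b[:, :400]
cv2.imwrite("pics/w1c.png",c)
E
```

```text
(no output)
```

View pics/w1c.png

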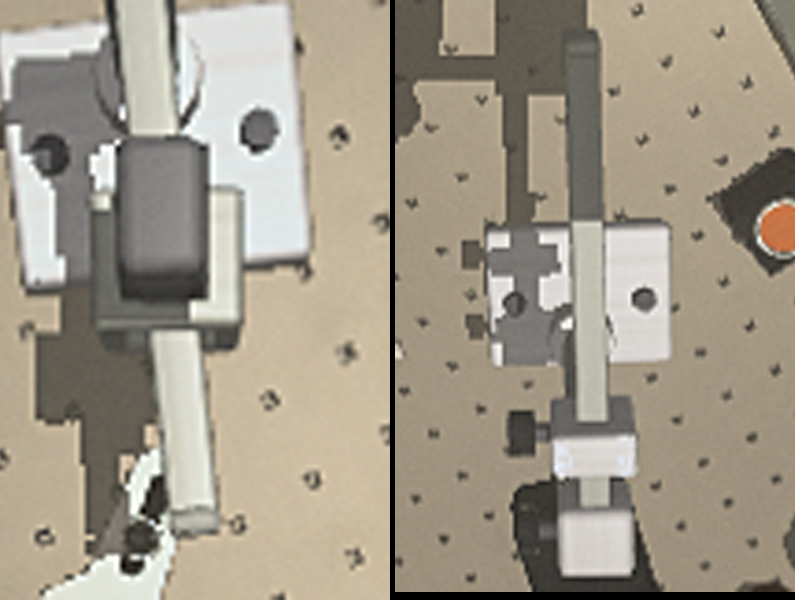

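```bash
python3 - <<'E'
from h import *
import pickle; k=pickle.load(open("k1.pkl","rb"))
L=lambda u,v:[220+(u+100)/5,v/5]
Q=lambda u,v:[240+(u-395)/3.7,170+v/3.7]
f=lambda p,z:on_plane(k,[p],z)[0].round(4)
print("cam",k["position"])
print("a bar",f(L(146,60),.17),f(L(176,350),.17),"stop top",f(L(194,510),.18),f(L(194,518),.18))
print("grip top block",f(L(163,140),.228),f(L(163,262),.228), "loop roof", f(L(168,325),.18),"edges",f(L(95,325),.176),f(L(240,325),.176))
print("b bar",f(Q(586,150),.17),f(Q(591,390),.17),"stop",f(Q(585,31),.18),f(Q(585,46),.18))
print("collar top edge",f(Q(595,435),.182),f(Q(595,475),.182),"post",f(Q(595,540),.185))
E
```

```text
cam [0.4889737  0.3222537  0.51466069]
a bar [0.48  0.409 0.17 ] [0.4853 0.3594 0.17  ] stop top [0.4887 0.33   0.18  ] [0.4887 0.3286 0.18  ]
grip top block [0.484  0.3833 0.228 ] [0.4839 0.366  0.228 ] loop roof [0.4839 0.3626 0.18  ] edges [0.4703 0.3631 0.176 ] [0.4972 0.3631 0.176 ]
b bar [0.5022 0.2201 0.17  ] [0.5044 0.144  0.17  ] stop [0.5012 0.2567 0.18  ] [0.5012 0.2526 0.18  ]
collar top edge [0.5053 0.1354 0.182 ] [0.5054 0.122  0.182 ] post [0.5056 0.1015 0.185 ]
```

```bash
python3 - <<'E'
from h import *
k2=vision.get_calibration("scene")
for z in (.3,.33,.36): print(z,on_plane(k2,[[143,97],[200,103],[250,108]],z).round(3).tolist())
q=down(0.033)
for p in ([.484,.375,.22],[.484,.375,.27],[.5055,.148,.237]): print(inverse_kinematics(p,q))
gripper_to(0.07,15)
r.move_to([.484,.375,.285],q)
r.move_l([.484,.375,.222],vel=.06,guard=4); st("down")
k=vision.get_calibration("wrist"); im=vision.snapshot("wrist"); cv2.imwrite("pics/w2.png",im[:,:,::-1])
E
```

```text
0.3 [[0.353, 0.751, 0.3], [0.466, 0.622, 0.3], [0.556, 0.521, 0.3]]
0.33 [[0.335, 0.622, 0.33], [0.435, 0.508, 0.33], [0.515, 0.418, 0.33]]
0.36 [[0.318, 0.492, 0.36], [0.404, 0.393, 0.36], [0.474, 0.315, 0.36]]
[ 5.45589139e-01  3.37671280e-01  1.43999477e+00 -4.44089210e-16
  1.36392660e+00  5.12589139e-01]
[ 5.45589139e-01  3.14678988e-01  1.35153352e+00 -4.44089210e-16
  1.47538014e+00  5.12589139e-01]
[ 1.52676342e-01  1.99323910e-01  1.59362697e+00 -4.44089210e-16
  1.34864178e+00  1.19676342e-01]
down t 4.74 p [0.4843 0.3752 0.2225] F [ 0.19  0.13 -0.66] op 0.07
```

View pics/w2.png

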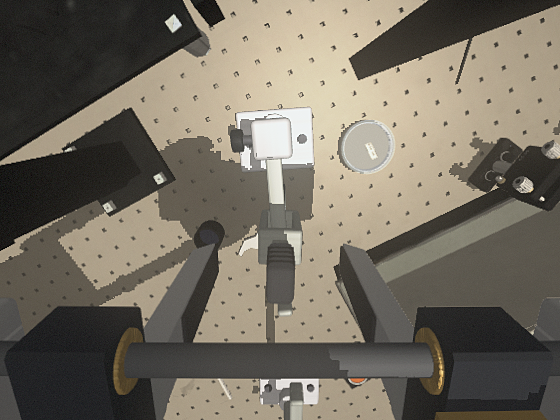

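The block (280,275) sits centred between the fingers at about (215..343). I'll grip it, lift and cross.

```bash
python3 - <<'E'
from h import *
gripper_to(0.0,15); st("grip"); print(T.current_finger_force())
p=np.array(T.current_ee_pos())
for i in range(3):
    p[2]+=.0057; r.move_l(p,vel=.04); st("lift")
E
```

```text
grip t 5.69 p [0.4842 0.375  0.222 ] F [0.43 0.25 0.03] op 0.0138
14.99933123588562
lift t 5.98 p [0.4842 0.3751 0.2279] F [ 0.13  0.22 -1.59] op 0.0142
lift t 6.28 p [0.4844 0.3752 0.2338] F [-0.25 -0.51 -1.63] op 0.0138
lift t 6.57 p [0.4844 0.3752 0.2396] F [-0.59  0.57 -1.43] op 0.0138
```

```bash
python3 - <<'E'
from h import *
z=.239
for p,v in (([.4912,.308,z],.05),([.5005,.278,z],.05)):
    print(r.move_l(p,vel=v,guard=5)); st()
r.hold(.2); im=vision.snapshot("wrist"); im2=vision.snapshot("side")
for n in ("hanger_grip","hanger_loop","rail_b_start"):
  for c in ("wrist","side"):
    for d in models.mark_of(n,c)[:1]: print(n,c,np.round(d["at"],4),round(d["score"],2))
a=cv2.resize(im2[130:270,170:360],None,fx=4,fy=4)
cv2.imwrite("pics/w3.png",a[:,:,::-1])
E
```

```text
False
 t 8.07 p [0.4912 0.3083 0.239 ] F [ 0.77 -0.68 -1.7 ] op 0.0137
False
 t 8.84 p [0.5005 0.278  0.239 ] F [ 0.01  0.41 -1.7 ] op 0.014
hanger_grip wrist [0.5019 0.2772 0.2259] 0.69
hanger_grip side [0.4947 0.2776 0.2257] 0.64
hanger_loop wrist [0.4958 0.2756 0.1863] 0.66
hanger_loop side [0.4997 0.2773 0.1866] 0.87
rail_b_start wrist [0.4969 0.2183 0.1702] 0.81
rail_b_start side [0.5112 0.2176 0.1701] 0.96
```

View pics/w3.png

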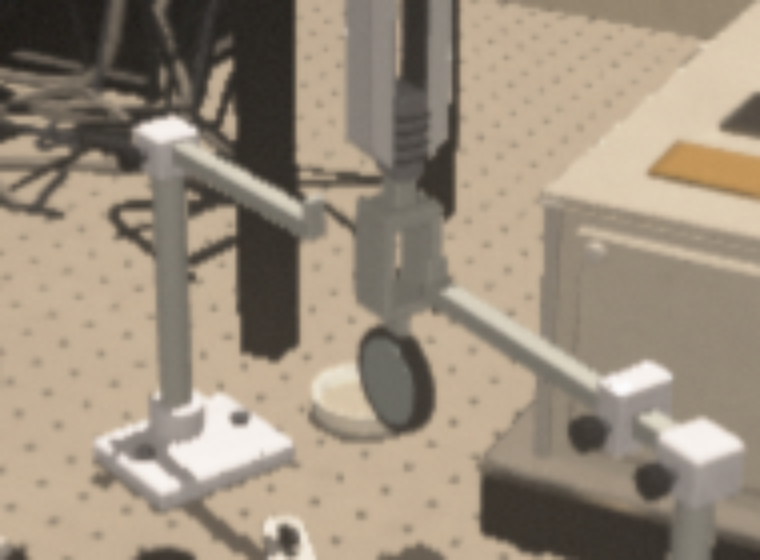

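The hanger (395,250 in the crop) is clear of rail_a and in front of rail_b's free end at the right height. I'll cross the stop under guard, then lower.

```bash
python3 - <<'E'
from h import *
hit=r.move_l([.5023,.2185,.239],vel=.04,guard=3); print(hit); st()
if not hit:
    p=np.array(T.current_ee_pos())
    for z in (.230,.226,.224,.2225,.2215):
        p[2]=z; h=r.move_l(p,vel=.03,guard=5); st(f"lower {h}")
        if h: break
    r.hold(.3); st()
    im=vision.snapshot("wrist"); im2=vision.snapshot("side")
    cv2.imwrite("pics/w4.png",np.hstack([cv2.resize(i,(400,380)) for i in (im[130:320,180:380],im2[130:270,220:368])])[:,:,::-1])
E
```

```text
False
 t 11.08 p [0.5023 0.2187 0.239 ] F [ 0.04 -0.16 -1.72] op 0.014
lower False t 11.53 p [0.5021 0.2187 0.2297] F [ 0.18 -0.38 -1.47] op 0.0137
lower False t 11.82 p [0.5021 0.2186 0.2258] F [-0.23  0.84 -1.47] op 0.0139
lower False t 12.07 p [0.5022 0.2187 0.2239] F [-0.42  0.4  -1.51] op 0.0138
lower False t 12.32 p [0.5022 0.2187 0.2224] F [ 0.85 -0.42 -1.75] op 0.014
lower False t 12.57 p [0.5024 0.2187 0.2217] F [ 0.27 -0.6  -0.48] op 0.0137
 t 12.87 p [0.5024 0.2188 0.2216] F [-0.24 -0.    0.2 ] op 0.014
```

View pics/w4.png

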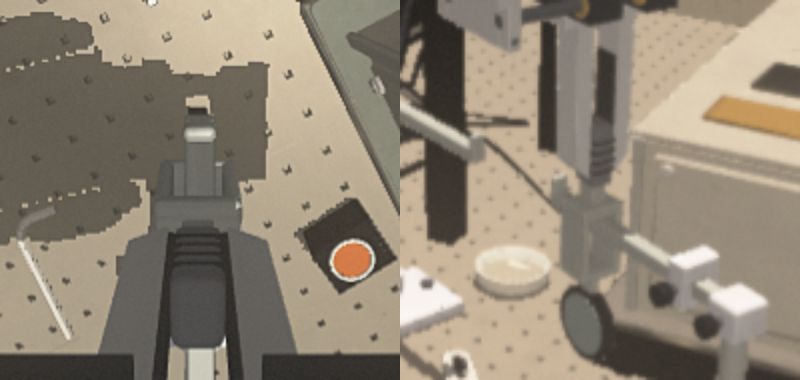

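The loop is centred on rail_b behind the stop, and the rail is carrying its weight. I'll slide it to the collar under guard.

```bash
python3 - <<'E'
from h import *
z=T.current_ee_pos()[2]+.0003
X=lambda y:.5024+(.2187-y)*.033
h=r.move_l([X(.165),.165,z],vel=.03,guard=3); st(h)
if not h:
    f0=np.array(T.current_wrist_force())
    for i in range(60):
        y=.165-.0005*(i+1)
        r.move_l([X(y),y,z],vel=.012); r.hold(.03)
        f=np.mean([T.current_wrist_force() for _ in range(5)],0)
        d=f[1]-f0[1]
        if d>2 : st(f"contact? {y:.4f} {d:.2f}")
        if d>4.5: break
    for _ in range(6): r.hold(.1); st("press")
E
```

```text
False t 14.91 p [0.5042 0.165  0.2219] F [0.16 0.72 1.35] op 0.0142
contact? 0.1580 2.03 t 18.88 p [0.5044 0.158  0.2219] F [-0.34  2.75  1.52] op 0.0137
contact? 0.1505 2.18 t 23.12 p [0.5046 0.1505 0.2219] F [-0.05  2.9   3.2 ] op 0.0137
contact? 0.1490 3.11 t 23.98 p [0.5047 0.149  0.2219] F [-0.11  3.83  2.91] op 0.0139
contact? 0.1485 2.33 t 24.26 p [0.5047 0.1484 0.2219] F [0.66 3.04 2.59] op 0.0139
contact? 0.1475 2.57 t 24.82 p [0.5047 0.1478 0.2219] F [-0.78  3.29  2.94] op 0.0143
contact? 0.1470 4.79 t 25.11 p [0.5047 0.1477 0.2219] F [0.42 5.51 2.91] op 0.0141
press t 25.21 p [0.5047 0.1477 0.2219] F [-0.55  4.69  3.39] op 0.0137
press t 25.31 p [0.5048 0.1477 0.2219] F [-0.26  4.38  2.46] op 0.014
press t 25.41 p [0.5048 0.1477 0.222 ] F [-0.05  5.55  3.4 ] op 0.014
press t 25.51 p [0.5048 0.1477 0.2219] F [-0.24  4.98  3.53] op 0.0136
press t 25.61 p [0.5047 0.1477 0.2219] F [-0.88  4.64  2.69] op 0.014
press t 25.71 p [0.5048 0.1477 0.2219] F [0.03 4.87 2.91] op 0.0142
```

Contact is at y≈0.1477, matching the 0.1474 predicted from the image. The rail friction is uncertain, so I'll ease off vertically and press slightly more.

```bash
python3 - <<'E'
from h import *
F=lambda:np.mean([(r.hold(.02),T.current_wrist_force())[1] for _ in range(6)],0)
p=np.array(T.current_ee_pos()); x,z=p[0],p[2]-.0006; y=.147
z=.2213+0.0
z=.2219-.0007
# ease vertical load in small upward steps of the commanded height
zc=.2219
for i in range(4):
    f=F()
    if f[2]<1.2: break
    zc+=.0003; r.move_l([x,y,zc],vel=.01)
print(zc); st()
for i in range(8):
    f=F()
    if f[1]>6.0: break
    y-=.0003; r.move_l([x,y,zc],vel=.01)
for _ in range(5): print(F().round(2))
st(f"y cmd {y:.4f}")
E
```

```text
0.22249999999999998
 t 26.51 p [0.5048 0.1476 0.2221] F [1.16 5.37 0.48] op 0.0141
[0.32 6.33 1.06]
[0.47 5.87 0.81]
[0.56 6.07 1.28]
[0.39 6.15 1.15]
[0.1  5.84 1.35]
y cmd 0.1464 t 27.81 p [0.5047 0.1474 0.2222] F [0.28 5.43 0.97] op 0.0138
```

```bash
python3 - <<'E'
from h import *
r.move_l([.5047,.1471,.2222],vel=.01); st("ease")
gripper_to(0.03); st("open")
gripper_to(0.06)
r.move_l([.5047,.1471,.32],vel=.08,guard=3); st("up")
r.move_l([.5047,.09,.36],vel=.1); r.hold(.5)
im=vision.snapshot("wrist"); im2=vision.snapshot("side")
for n in ("hanger_grip","hanger_loop"):
  for c in ("wrist","side"):
    for d in models.mark_of(n,c)[:1]: print(n,c,np.round(d["at"],4),round(d["score"],2))
cv2.imwrite("pics/w5.png",np.hstack([cv2.resize(i,(400,400)) for i in (im[150:350,180:380],im2[130:330,230:430])])[:,:,::-1])
E
```

```text
ease t 28.06 p [0.5047 0.1475 0.2221] F [-0.2   4.53  1.86] op 0.0139
open t 28.53 p [0.5046 0.1466 0.222 ] F [-0.06  0.46 -1.04] op 0.03
up t 30.56 p [0.5044 0.147  0.3194] F [-0.33  0.04  0.19] op 0.06
hanger_grip wrist [0.5046 0.1437 0.21  ] 0.86
hanger_grip side [0.5036 0.1478 0.2129] 0.59
hanger_loop wrist [0.4987 0.1454 0.167 ] 0.73
hanger_loop side [0.5025 0.1432 0.172 ] 0.93
```

View pics/w5.png

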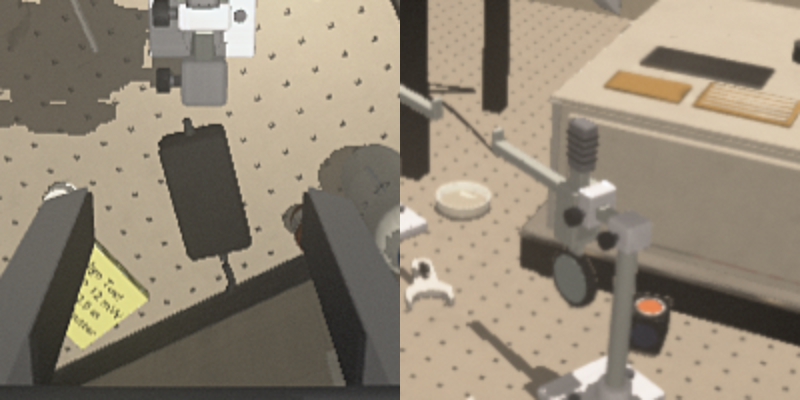

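The side view shows the hanger upright on rail_b and touching the collar (crop ~ (580,200)), with the gripper clear. Handing in.

```bash
python3 -c "
from h import *
print(r.sign_off())"
```

```text
the job is handed in; nothing more can be done
None
```

I moved the hanger onto rail_b, pressed it against the collar with about 5–6 N, and left it hanging there upright and released. I handed the job in at about 32 s; no verdict came back.

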